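Tell the cobalt-chrome milling blank from the titanium one by its weight

TASK

Slide the clear cover of the blank storage case fully open, lift the two bare-metal milling blanks in turn, each well up off its rest, to feel which is heavier, and stand the lighter one back in the slot it came from. Finish while holding the heavier one still in the gripper, a hand's breadth or more above the middle of the blue tray with the plaster model, ready for the technician to take, with the cover left open. Do not drop a blank - let go only when it is down in its slot - and leave the white blank and all the other things where they are.

Things in the scene. Friction and masses are not known exactly. Their poses are not given: they have to be found in the camera images.
- case: grey storage case for milling blanks, fixed, 272 mm along its x, 226 mm along its y, walls 6 mm thick, 112 mm high, guide rails on the x ends to 122 mm; origin at the centre of its underside. The half at -y holds the blanks (inside 260 mm along x, 104 mm along y, 54 mm of it free of fins); the cover slides open over the half at +y, which holds tools.
- rack (a point): centre of the blank compartment, at the height of the blanks' centres (59 mm); axes of the case. Blanks stand at its x = -69, 0 and +69 mm, y = 0, in any order, axis along x, 57 mm free between faces. Slots are 16 mm wide between black fins 7 mm thick, which reach 80 mm above the bench and lie along both walls, leaving the middle 54 mm along y free for fingers.
- cover (a joint): clear flat cover of the case, 262 by 108 mm, top face 117 mm above the bench: 0 closed over the blanks, growing as it slides towards the case's +y, 0.110 m fully open over the tool half. About 1.5 N of friction; it stays where it is left. May start up to 35 mm open.
- cover_bar (a point): centre of the black grip bar on the middle of the cover: 70 mm along the case's x, 12 mm along its y, 25 mm tall (117 to 142 mm above the bench); moves with the cover, axes of the case. It can be pinched across its 12 mm or pushed on its side.
- blank_a_center (a point): centre of a bare-metal (plain grey) milling blank: a disc 98 mm across, 12 mm thick, standing on edge in its slot, x along its axis, centre 59 mm and top 108 mm above the bench. Pinch it across the 12 mm, near the top. Its twin looks just the same: one is titanium (about 0.40 kg), one cobalt-chrome (about 0.78 kg), each +-6 %; look, name and slot do not tell which.
- blank_b_center (a point): centre of a bare-metal (plain grey) milling blank: a disc 98 mm across, 12 mm thick, standing on edge in its slot, x along its axis, centre 59 mm and top 108 mm above the bench. Pinch it across the 12 mm, near the top. Its twin looks just the same: one is titanium (about 0.40 kg), one cobalt-chrome (about 0.78 kg), each +-6 %; look, name and slot do not tell which.
- blank_a: the same blank as point blank_a_center; origin on its rim 49 mm below the centre as it first stands.
- blank_b: the same blank as point blank_b_center; origin on its rim 49 mm below the centre as it first stands.
- white_blank: white ceramic milling blank, part used (round openings milled through it), same 98 by 12 mm disc, standing in the third slot of the case; origin on its rim 49 mm below its centre. Leave it in its slot.
- tray: shallow open blue plastic job tray, 170 mm along its x, 130 mm along its y, 35 mm high, walls 3 mm, fixed to the bench; origin at the centre of its underside. A plaster model stands in it.
- model: plaster jaw model with a horseshoe of teeth, 60 by 62 mm, 30 mm high, in the tray. Origin at the centre of its underside. Leave it where it is.
- articulator: metal articulator with plaster casts mounted, about 100 by 90 mm, 125 mm high. Origin at the centre of its underside. Leave it where it is.
- block: wooden instrument block 50 by 140 mm, 45 mm high, with upright instruments to 155 mm. Origin at the centre of its underside. Leave it where it is.
- mug: white mug, 76 mm wide, 90 mm high, handle to its +y. Origin at the centre of its underside. Leave it where it is.
- jar_1: small glass jar, 42 mm wide and high, to the robot's left. Origin at the centre of its underside. Leave it where it is.
- jar_2: small amber jar, 42 mm wide and high, between the case and the tray. Origin at the centre of its underside. Leave it where it is.
There are look-alikes about, which are no part of the job. What is shaped like the model but yellow is not meant.

How it is judged:
By the outcome, as a careful person would: the job done as asked, in the order asked, and still so for the second after the job is handed in, while the arm keeps its last pose, push and grip.
It also fails if it takes over 64 s, if anything falls off the work surface, if the arm or the gripper's body presses on something with over 40 N, if the wrist force passes 120 N, or if a joint passes its speed limit or range.

ROBOT

A 6-joint arm with a two-finger parallel gripper is mounted at the origin on the work surface. World frame = base frame: x ahead of the robot, y to its left, z up, the work surface at z = 0. Lengths are in m, angles in rad, forces in N, time in s.
With the tool pointing down it reaches from about 0.275 to 0.75 m from the base axis. Payload 10.2 kg.
Tool frame: the origin (TCP) lies on the centre line of the jaws, within the pads' length; the fingertips stand 25 mm ahead of it and the grasp point (between the pads) lies 6 mm ahead of it; z points along the fingers, y is the direction in which the jaws open and shut (so a half turn about z gives the same grasp; the last joint's range is limited). The gripper opens to 88 mm and grips with 3 to 60 N. Pads are 18 mm wide; open, the fingers measure 123 mm over their backs; the gripper's body (75 mm by 187 mm) begins 45 mm behind the grasp point.
Start: joints at [-1.42, 0.313, 1.498, -0, 1.331, -0.223], TCP at [0.192, -0.489, 0.264] pointing down, gripper open.
Joint ranges: [-2.94, 2.94], [-0.97, 2.17], [0.19, 2.56], [-1.23, 4.37], [0.02, 3.11], [-2.88, 2.88]. Speed limits (rad/s): [2.39, 2.39, 3.01, 3.14, 3.14, 3.14].

INTERFACE

Orientations are given as a unit quaternion [w, x, y, z].
In Python, from bench import sense, camera, sign_off gives the robot as it stands.
- The arm moves only by the tool carry_out, never from a script. Its argument "commands" is a list of rows, each an object of numbers: "x", "y", "z": the shift along the world's x, y, z in m; "yaw": the turn about the world's z in rad; "claw": the opening, from 0 (shut) to 1 (fully open). In form: [{"x": .., "y": .., "z": .., "yaw": .., "claw": ..}, ...]. A call has 1 to 12 rows; each row shifts and turns the pose as measured when the row begins; what a row does not reach is not made up. A row lasts 1/12 s, in which the tool goes at most 41.7 mm and 7.16 degrees, less where a joint would pass 70% of its speed; a pose out of reach is approached as far as the arm can. A call with a gripper value outside its range is refused whole. The fingers move at their own pace and stop on an object; the grip force is fixed at half the most. Time passes only in rows, so rows that do not move let the fingers close. It gives the time, the measured TCP pose, the force and the opening at its end, in the units of the state.
- sense(): the state, without advancing time (a new reading comes with each control period).
- camera(name): name is "side" or "top"; returns a dict with "frame" (480x640x3 uint8, red, green, blue), "K" (3x3 intrinsics, pixels), "cam_to_world" (4x4, takes a point from camera to world coordinates). Camera axes: x right, y up, looking along -z (the intrinsics and any distortion apply to the point x, -y, -z); pixel columns grow to the right and rows downward; lengths in m; the calibration is good to about 2 mm. A picture is of the moment at which its call begins. There is no depth.
- sign_off(): hands the job in, once; it reports no verdict.
The state is a dict: "clock": time; "joints": joint angles; "dq": joint speeds; "tau": joint torques, N m; "eef_pos": TCP position; "orientation": TCP orientation; "force": force on the tool from outside, world axes, zero at the start; "wrist_torque": the same for the moment, N m; "width": opening from 0.0 (shut) to 1.0 (fully open).
Only numpy, scipy, OpenCV 4.12 (cv2) and the standard library are available. Lean on these libraries where they do the work, as an engineer would, in place of code of your own. Each camera call takes 0.05 s, during which the arm holds its last target. There are 200 camera calls.

## Working session

There is one attempt and no reset: what is moved stays moved. The work goes in short steps, Python scripts to look and compute and a tool call to move; the robot and the scene stay as the last step left them, time stands still between calls to the robot, and variables do not carry over. Pictures are saved under pics/ and viewed, about 8 in all and at most 12, crops included, and the job is handed in when it is done.

Besides the shell and the picture viewer there is one more tool, called by a JSON object that holds its "method" and its "body". carry_out: Moves the arm, as the interface text tells. Its arguments: {"type":"object","properties":{"commands":{"type":"array","items":{"type":"object","properties":{"x":{"type":"number"},"y":{"type":"number"},"z":{"type":"number"},"yaw":{"type":"number"},"claw":{"type":"number"}}}}},"required":["commands"]}

```bash
mkdir -p pics; cat > h.py <<'E'
import numpy as np,cv2
from bench import sense,camera,sign_off
def ray(c,u,v):
    K=c["K"];T=np.array(c["cam_to_world"])
    d=np.array([(u-K[0][2])/K[0][0],-(v-K[1][2])/K[1][1],-1.])
    return T[:3,3],T[:3,:3]@d
def onz(c,u,v,z):
    o,d=ray(c,u,v);return o+d*(z-o[2])/d[2]
def proj(c,p):
    T=np.array(c["cam_to_world"]);q=T[:3,:3].T@(np.array(p)-T[:3,3]);K=c["K"]
    return K[0][0]*q[0]/-q[2]+K[0][2],K[1][1]*-q[1]/-q[2]+K[1][2]
def shot(n,f):
    c=camera(n);cv2.imwrite(f,c["frame"][:,:,::-1]);np.savez(f[:-4]+'.npz',**c);return c
E
python3 - <<'E'
from h import *
for n in("top","side"):
    c=shot(n,f"pics/{n}0.png");print({k:(np.round(v,3).tolist()) for k,v in c.items() if k!="frame"})
print(sense())
E
```

```text
{'K': [[494.488, 0.0, 317.327], [0.0, 494.488, 237.335], [0.0, 0.0, 1.0]], 'cam_to_world': [[-0.019, 0.989, -0.147, 0.366], [-1.0, -0.017, 0.018, -0.014], [0.015, 0.148, 0.989, 1.232], [0.0, 0.0, 0.0, 1.0]]}
{'K': [[550.31, 0.0, 328.719], [0.0, 550.31, 231.725], [0.0, 0.0, 1.0]], 'cam_to_world': [[0.898, 0.342, -0.276, 0.162], [-0.44, 0.676, -0.591, -0.786], [-0.015, 0.652, 0.758, 1.097], [0.0, 0.0, 0.0, 1.0]]}
{'clock': 0.1, 'joints': array([-1.42040995e+00,  3.13372809e-01,  1.49833109e+00, -7.10314605e-06,
        1.33101467e+00, -2.23340312e-01]), 'dq': array([ 4.11345165e-04, -3.08463540e-03, -1.70181641e-03, -1.38570724e-03,
        8.31477695e-04, -1.08004598e-05]), 'tau': array([ 3.42352658e-03, -4.02810609e+01, -2.52648962e+01,  6.95384829e-02,
        3.41616024e-02, -6.50762968e-05]), 'eef_pos': array([ 0.19165847, -0.48856445,  0.26324046]), 'orientation': array([-5.62705449e-04,  9.82591476e-01,  1.85778565e-01,  1.70831130e-05]), 'force': array([0.24891874, 0.24517809, 0.14906271]), 'wrist_torque': array([0.03019796, 0.02014538, 0.05148986]), 'width': 1.003500568997453}
```

View pics/top0.png

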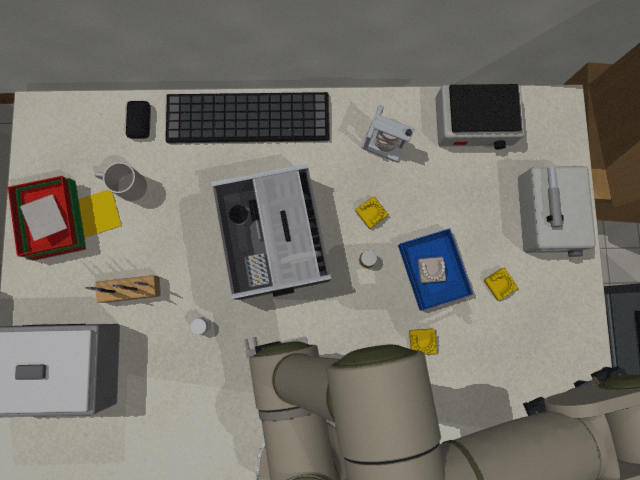

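View pics/side0.png

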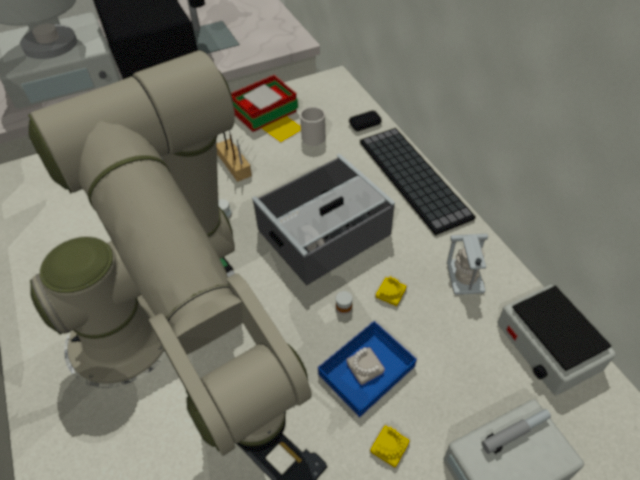

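Top view: the case has corners at about (215,182), (308,168), (329,281) and (234,297). The cover bar is at about (285,225), and the fin strip shows at (318,220), so the cover starts partly open. The blue tray is at (435,270), with the model at (432,269). The yellow look-alikes are at (372,212), (501,284) and (424,341), and the only other lidded box is the grey one at (60,370). I'll zoom in on the case.

```bash
python3 - <<'E'
from h import *
a=np.load('pics/top0.npz');c=a
f=a['frame'][150:310,200:345,::-1]
cv2.imwrite('pics/crop0.png',cv2.resize(f,None,fx=3.7,fy=3.7,interpolation=cv2.INTER_CUBIC))
hsv=cv2.cvtColor(a['frame'],cv2.COLOR_RGB2HSV)
m=cv2.inRange(hsv,(100,120,40),(130,255,255));n,l,s,ce=cv2.connectedComponentsWithStats(m)
i=1+np.argmax(s[1:,4]);r=cv2.minAreaRect(cv2.findNonZero((l==i).astype(np.uint8)));print(s[i],r)
for z in(0,.035):print([np.round(onz(c,*p,z)[:2],3) for p in cv2.boxPoints(r)],onz(c,*r[0],z))
g=cv2.cvtColor(a['frame'],cv2.COLOR_RGB2GRAY)
m=(g[200:250,272:300]<45).astype(np.uint8);n,l,s,ce=cv2.connectedComponentsWithStats(m);i=1+np.argmax(s[1:,4])
r=cv2.minAreaRect(cv2.findNonZero((l==i).astype(np.uint8)));print(s[i],r);print(onz(c,r[0][0]+272,r[0][1]+200,.142))
E
```

```text
[ 398  229   75   81 3186] ((435.00006103515625, 269.0), (70.83500671386719, 55.02362823486328), 71.56504821777344)
[array([ 0.529, -0.238]), array([ 0.571, -0.373]), array([ 0.401, -0.419]), array([ 0.361, -0.287])] [ 0.4646144  -0.32926139  0.        ]
[array([ 0.524, -0.232]), array([ 0.566, -0.363]), array([ 0.4  , -0.408]), array([ 0.361, -0.279])] [ 0.46181251 -0.32031301  0.035     ]
[  9  11   9  30 132] ((13.096153259277344, 25.480770111083984), (30.005769729614258, 4.3145551681518555), 78.69007110595703)
[0.55652443 0.03799538 0.142     ]
```

View pics/crop0.png

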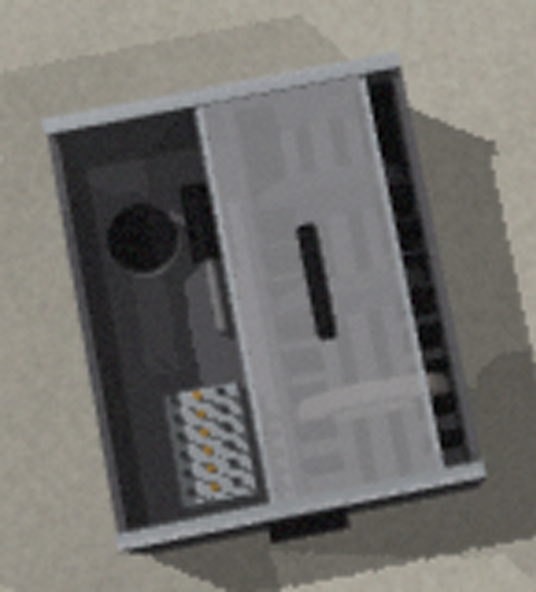

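The crop shows the four outer rail corners and the bar in the middle at (317,282). The white blank is seen through the cover in the near slot (350,400), at low x. So the metal blanks are at rack x = 0 and +69.

```bash
python3 - <<'E'
from h import *
c=np.load('pics/top0.npz')
P=[onz(c,200+u/3.7,150+v/3.7,.122)[:2] for u,v in [(43,122),(400,55),(485,472),(118,548)]] # +x+y,+x-y,-x-y,-x+y
P=np.array(P);print(P.round(4),[np.linalg.norm(P[i]-P[i-1]).round(4) for i in range(4)])
o=P.mean(0);ex=(P[0]+P[1]-P[2]-P[3]);ex/=np.linalg.norm(ex);ey=np.array([-ex[1],ex[0]])
print('o',o,'yaw',np.arctan2(ex[1],ex[0]), 'ey-alt',np.arctan2(*-(P[0]+P[3]-P[1]-P[2])*[1,-1]))
b=np.array([.5565,.0380]);print('bar in case',(b-o)@ex,(b-o)@ey)
for x in(-69,0,69):print(x,o+ex*x/1e3-ey*.055)
q=sense()['orientation'];from scipy.spatial.transform import Rotation as R
print(R.from_quat(q[[1,2,3,0]]).as_matrix().round(3))
# edges of cover in case frame
for u,v in [(365,85),(440,460),(200,110),(268,500)]:
  p=onz(c,200+u/3.7,150+v/3.7,.117)[:2]-o;print(p@ex,p@ey)
E
```

```text
[[ 0.662   0.2069]
 [ 0.7019 -0.0157]
 [ 0.4397 -0.063 ]
 [ 0.3981  0.1587]] [np.float64(0.2683), np.float64(0.2262), np.float64(0.2664), np.float64(0.2256)]
o [0.55042518 0.07170513] yaw 0.1796673536857016 ey-alt 0.18146604934479127
bar in case -4.6146896978870033e-05 -0.03424817346169085
-69 [0.49236448 0.00526   ]
0 [0.5602538  0.01759046]
69 [0.62814312 0.02992092]
[[ 0.931  0.365 -0.   ]
 [ 0.365 -0.931  0.001]
 [ 0.    -0.001 -1.   ]]
0.12000302096647886 -0.08799237448196542
-0.12014646671233703 -0.0876187618252681
0.12410347386980092 0.016406323874874867
-0.12345628001811883 0.019527858413753322
```

{"method": "carry_out", "body": {"commands": [{"x": 0.025,"y": 0.032,"z": 0,"yaw": 0.115,"claw": 0.35},{"x": 0.025,"y": 0.032,"z": 0,"yaw": 0.115,"claw": 0.35},{"x": 0.025,"y": 0.032,"z": 0,"yaw": 0.115,"claw": 0.35},{"x": 0.025,"y": 0.032,"z": 0,"yaw": 0.115,"claw": 0.35},{"x": 0.025,"y": 0.032,"z": 0,"yaw": 0.115,"claw": 0.35},{"x": 0.025,"y": 0.032,"z": 0,"yaw": 0.115,"claw": 0.35},{"x": 0.025,"y": 0.032,"z": 0,"yaw": 0.115,"claw": 0.35},{"x": 0.025,"y": 0.032,"z": 0,"yaw": 0.115,"claw": 0.35},{"x": 0.025,"y": 0.032,"z": 0,"yaw": 0.115,"claw": 0.35},{"x": 0.025,"y": 0.032,"z": 0,"yaw": 0.115,"claw": 0.35},{"x": 0.025,"y": 0.032,"z": 0,"yaw": 0.115,"claw": 0.35},{"x": 0.025,"y": 0.032,"z": 0,"yaw": 0.115,"claw": 0.35}]}}

```text
clock: 1.1
eef_pos: [0.4916, -0.0939, 0.2599]
orientation: [-0.002, 0.62, 0.785, -0.002]
force: [-0.2, -1.4, 0.8]
width: 0.347
```

{"method": "carry_out", "body": {"commands": [{"x": 0.024,"y": 0.03,"z": 0,"yaw": -0.03,"claw": 0.35},{"x": 0.024,"y": 0.03,"z": 0,"yaw": -0.02,"claw": 0.35},{"x": 0.015,"y": 0.02,"z": -0.01,"yaw": 0,"claw": 0.35},{"x": 0,"y": 0,"z": 0,"yaw": 0,"claw": 0.35}]}}

```text
clock: 1.43
eef_pos: [0.559, -0.0031, 0.2481]
orientation: [-0.003, 0.634, 0.773, -0.001]
force: [-0.2, 0.1, -0.1]
width: 0.349
```

```bash
cat >> h.py <<'E'
o=np.array([.5504,.0717]);ex=np.array([np.cos(.18),np.sin(.18)]);ey=np.array([-ex[1],ex[0]])
def st():
    s=sense();q=s['orientation'];p=s['eef_pos'];d=p[:2]-o
    print('t%.2f'%s['clock'],'pos',p.round(4),'case',(d@ex).round(4),(d@ey).round(4),'yaw',np.arctan2(q[2]**2-q[1]**2,2*q[1]*q[2]).round(4),'q',q.round(3),'F',s['force'].round(2),'M',s['wrist_torque'].round(2),'w',round(float(s['width']),3));return s
E
python3 -c "
from h import *
st()"
```

```text
t1.43 pos [ 0.559  -0.0031  0.2481] case -0.0049 -0.0751 yaw 0.1966 q [-0.003  0.634  0.773 -0.001] F [-0.24  0.09 -0.14] M [-0.01 -0.05 -0.03] w 0.349
```

{"method": "carry_out", "body": {"commands": [{"x": 0.0025,"y": 0,"z": -0.033,"yaw": -0.016,"claw": 0.35},{"x": 0.0025,"y": 0,"z": -0.033,"yaw": 0,"claw": 0.35},{"x": 0,"y": 0,"z": -0.025,"yaw": 0,"claw": 0.35},{"x": 0,"y": 0,"z": -0.006,"yaw": 0,"claw": 0.35},{"x": 0,"y": 0,"z": 0,"yaw": 0,"claw": 0.35}]}}

```text
clock: 1.85
eef_pos: [0.5637, -0.0025, 0.1481]
orientation: [-0.003, 0.639, 0.769, -0.001]
force: [-0.1, 0.8, 0.1]
width: 0.351
```

```bash
python3 -c "
from h import *
st()"
```

```text
t1.85 pos [ 0.5637 -0.0025  0.1481] case -0.0002 -0.0754 yaw 0.1835 q [-0.003  0.639  0.769 -0.001] F [-0.14  0.75  0.1 ] M [ 0.   -0.08  0.02] w 0.351
```

{"method": "carry_out", "body": {"commands": [{"x": -0.0021,"y": 0.0118,"claw": 0.35},{"x": -0.0021,"y": 0.0118,"claw": 0.35},{"x": -0.0021,"y": 0.0118,"claw": 0.35},{"x": -0.0021,"y": 0.0118,"claw": 0.35},{"x": -0.0021,"y": 0.0118,"claw": 0.35},{"x": -0.0021,"y": 0.0118,"claw": 0.35},{"x": -0.0021,"y": 0.0118,"claw": 0.35},{"x": -0.0021,"y": 0.0118,"claw": 0.35},{"x": -0.001,"y": 0.006,"claw": 0.35}]}}

```text
validation failed for argument at $.co...
```

```bash
python3 -c "
from h import *
st()"
```

```text
t1.85 pos [ 0.5637 -0.0025  0.1481] case -0.0002 -0.0754 yaw 0.1835 q [-0.003  0.639  0.769 -0.001] F [-0.14  0.75  0.1 ] M [ 0.   -0.08  0.02] w 0.351
```

All five keys are required in every row.

{"method": "carry_out", "body": {"commands": [{"x": -0.0021,"y": 0.0118,"z": 0,"yaw": 0,"claw": 0.35},{"x": -0.0021,"y": 0.0118,"z": 0,"yaw": 0,"claw": 0.35},{"x": -0.0021,"y": 0.0118,"z": 0,"yaw": 0,"claw": 0.35},{"x": -0.0021,"y": 0.0118,"z": 0,"yaw": 0,"claw": 0.35},{"x": -0.0021,"y": 0.0118,"z": 0,"yaw": 0,"claw": 0.35},{"x": -0.0021,"y": 0.0118,"z": 0,"yaw": 0,"claw": 0.35},{"x": -0.0021,"y": 0.0118,"z": 0,"yaw": 0,"claw": 0.35},{"x": -0.0021,"y": 0.0118,"z": 0,"yaw": 0,"claw": 0.35},{"x": -0.001,"y": 0.006,"z": 0,"yaw": 0,"claw": 0.35}]}}

```text
clock: 2.6
eef_pos: [0.545, 0.1066, 0.1547]
orientation: [0.002, 0.64, 0.769, 0.0]
force: [0.3, -1.9, -1.3]
width: 0.349
```

```bash
python3 -c "
from h import *
st()"
```

```text
t2.60 pos [0.545  0.1066 0.1547] case 0.0009 0.0353 yaw 0.1828 q [0.002 0.64  0.769 0.   ] F [ 0.34 -1.94 -1.25] M [-0.34 -0.08 -0.12] w 0.349
```

{"method": "carry_out", "body": {"commands": [{"x": -0.0007,"y": 0.004,"z": -0.003,"yaw": 0,"claw": 0.35},{"x": -0.0005,"y": 0.003,"z": 0,"yaw": 0,"claw": 0.35},{"x": -0.0003,"y": 0.002,"z": 0,"yaw": 0,"claw": 0.35}]}}

```text
clock: 2.85
eef_pos: [0.5444, 0.1126, 0.1522]
orientation: [0.006, 0.639, 0.769, -0.004]
force: [-1.0, -16.2, 2.3]
width: 0.35
```

```bash
python3 -c "
from h import *
st()"
```

```text
t2.85 pos [0.5444 0.1126 0.1522] case 0.0014 0.0413 yaw 0.1847 q [ 0.006  0.639  0.769 -0.004] F [ -1.03 -16.15   2.27] M [-2.46 -0.04 -0.19] w 0.35
```

{"method": "carry_out", "body": {"commands": [{"x": 0.0018,"y": -0.01,"z": 0,"yaw": 0,"claw": 0.35},{"x": 0.0018,"y": -0.01,"z": 0.01,"yaw": 0,"claw": 0.45},{"x": 0.0027,"y": -0.015,"z": 0.03,"yaw": 0,"claw": 0.45},{"x": 0.0036,"y": -0.02,"z": 0.03,"yaw": 0,"claw": 0.45},{"x": 0.0036,"y": -0.02,"z": 0.02,"yaw": 0,"claw": 0.45},{"x": 0.0027,"y": -0.015,"z": 0,"yaw": 0,"claw": 0.45},{"x": 0,"y": 0,"z": 0,"yaw": 0,"claw": 0.45}]}}

```text
clock: 3.43
eef_pos: [0.5604, 0.0174, 0.2486]
orientation: [0.006, 0.639, 0.769, -0.003]
force: [0.9, -0.6, -0.3]
width: 0.451
```

```bash
python3 -c "
from h import *
st()
A=[]
for n,s in(('side',(slice(130,300),slice(230,420))),('top',(slice(150,310),slice(200,345)))):
    c=shot(n,f'pics/{n}1.png');A.append(cv2.resize(c['frame'][s][:,:,::-1],(400,400*c['frame'][s].shape[0]//c['frame'][s].shape[1])))
h=max(a.shape[0] for a in A)
cv2.imwrite('pics/crop1.png',np.hstack([cv2.copyMakeBorder(a,0,h-a.shape[0],0,0,0) for a in A]))
"
```

```text
t3.43 pos [0.5604 0.0174 0.2486] case 0.0001 -0.0552 yaw 0.1844 q [ 0.006  0.639  0.769 -0.003] F [ 0.95 -0.64 -0.31] M [-0.02 -0.08  0.01] w 0.451
```

View pics/crop1.png

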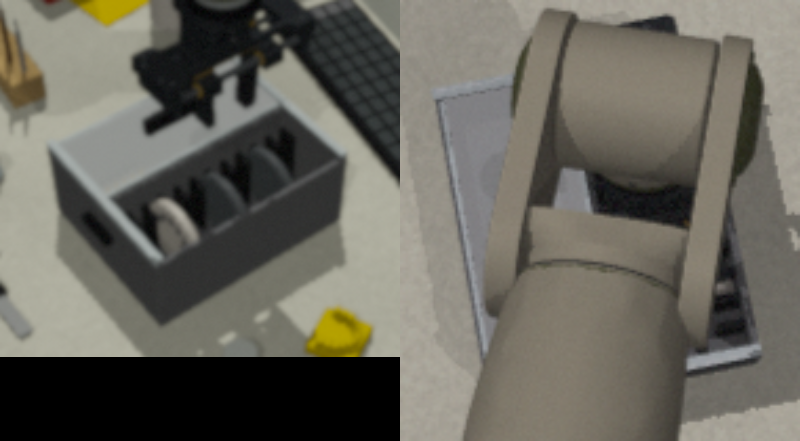

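Side crop: the cover is open, the white blank is in the near slot (175,225), and the grey blanks are at (225,190) and (270,165), which matches rack x = 0 and +69. The arm hides the top view. I'll descend on the middle blank and pinch it.

{"method": "carry_out", "body": {"commands": [{"x": 0,"y": 0,"z": -0.035,"yaw": 0,"claw": 0.45},{"x": 0,"y": 0,"z": -0.035,"yaw": 0,"claw": 0.45},{"x": 0,"y": 0,"z": -0.035,"yaw": 0,"claw": 0.45},{"x": 0,"y": 0,"z": -0.025,"yaw": 0,"claw": 0.45},{"x": 0,"y": 0,"z": -0.013,"yaw": -0.004,"claw": 0.45},{"x": 0,"y": 0,"z": 0,"yaw": 0,"claw": 0.45}]}}

```text
clock: 4.03
eef_pos: [0.5566, 0.0263, 0.0981]
orientation: [0.003, 0.638, 0.77, -0.002]
force: [-0.6, 0.4, 0.1]
width: 0.45
```

```bash
python3 -c "
from h import *
st()"
```

```text
t4.03 pos [0.5566 0.0263 0.0981] case -0.002 -0.0457 yaw 0.1858 q [ 0.003  0.638  0.77  -0.002] F [-0.64  0.41  0.1 ] M [-0.02 -0.09  0.  ] w 0.45
```

{"method": "carry_out", "body": {"commands": [{"x": 0.002,"y": -0.005,"z": 0,"yaw": -0.004,"claw": 0.45},{"x": 0.0016,"y": -0.0035,"z": 0,"yaw": 0,"claw": 0.45},{"x": 0,"y": 0,"z": 0,"yaw": 0,"claw": 0.45}]}}

```text
clock: 4.28
eef_pos: [0.5602, 0.0192, 0.0987]
orientation: [0.002, 0.639, 0.769, -0.002]
force: [-0.1, -0.2, 0.8]
width: 0.448
```

```bash
python3 -c "
from h import *
st()"
```

```text
t4.28 pos [0.5602 0.0192 0.0987] case 0.0003 -0.0534 yaw 0.184 q [ 0.002  0.639  0.769 -0.002] F [-0.08 -0.25  0.8 ] M [-0.07 -0.11  0.01] w 0.448
```

Close gradually so that any off-centre contact stays soft.

{"method": "carry_out", "body": {"commands": [{"x": 0,"y": 0,"z": 0,"yaw": -0.004,"claw": 0.3},{"x": 0,"y": 0,"z": 0,"yaw": 0,"claw": 0.2},{"x": 0,"y": 0,"z": 0,"yaw": 0,"claw": 0.1},{"x": 0,"y": 0,"z": 0,"yaw": 0,"claw": 0},{"x": 0,"y": 0,"z": 0,"yaw": 0,"claw": 0},{"x": 0,"y": 0,"z": 0,"yaw": 0,"claw": 0}]}}

```text
clock: 4.78
eef_pos: [0.5617, 0.0189, 0.1021]
orientation: [0.005, 0.641, 0.768, -0.0]
force: [0.3, 0.8, -2.8]
width: 0.134
```

```bash
python3 -c "
from h import *
st()"
```

```text
t4.78 pos [0.5617 0.0189 0.1021] case 0.0017 -0.054 yaw 0.1792 q [ 0.005  0.641  0.768 -0.   ] F [ 0.29  0.81 -2.76] M [-0.07 -0.13 -0.  ] w 0.134
```

{"method": "carry_out", "body": {"commands": [{"x": 0,"y": 0,"z": 0.01,"yaw": 0,"claw": 0},{"x": 0,"y": 0,"z": 0.015,"yaw": 0,"claw": 0},{"x": 0,"y": 0,"z": 0.025,"yaw": 0,"claw": 0},{"x": 0,"y": 0,"z": 0.03,"yaw": 0,"claw": 0},{"x": 0,"y": 0,"z": 0.03,"yaw": 0,"claw": 0},{"x": 0,"y": 0,"z": 0.02,"yaw": 0,"claw": 0},{"x": 0,"y": 0,"z": 0.01,"yaw": 0,"claw": 0},{"x": 0,"y": 0,"z": 0,"yaw": 0,"claw": 0},{"x": 0,"y": 0,"z": 0,"yaw": 0,"claw": 0},{"x": 0,"y": 0,"z": 0,"yaw": 0,"claw": 0}]}}

```text
clock: 5.62
eef_pos: [0.5576, 0.02, 0.249]
orientation: [0.001, 0.641, 0.768, -0.002]
force: [-0.1, 0.8, -3.3]
width: 0.131
```

```bash
python3 -c "
from h import *
st()
c=shot('side','pics/side2.png');cv2.imwrite('pics/crop2.png',cv2.resize(c['frame'][130:300,230:420,::-1],(570,510)))
st()
"
```

```text
t5.62 pos [0.5576 0.02   0.249 ] case -0.0021 -0.0522 yaw 0.1794 q [ 0.001  0.641  0.768 -0.002] F [-0.05  0.76 -3.26] M [-0.03 -0.16 -0.04] w 0.131
t5.67 pos [0.5575 0.02   0.2486] case -0.0022 -0.0521 yaw 0.1793 q [ 0.001  0.641  0.768 -0.002] F [ 0.66  1.13 -3.6 ] M [-0.03 -0.1   0.01] w 0.131
```

View pics/crop2.png

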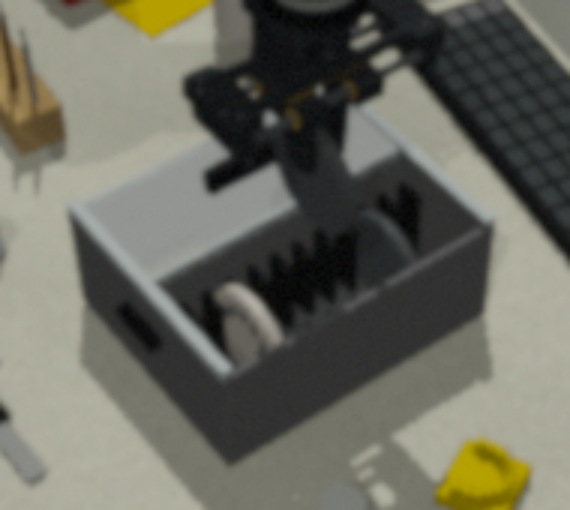

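{"method": "carry_out", "body": {"commands": [{"x": 0,"y": 0,"z": 0,"yaw": 0,"claw": 0},{"x": 0,"y": 0,"z": 0,"yaw": 0,"claw": 0},{"x": 0,"y": 0,"z": 0,"yaw": 0,"claw": 0},{"x": 0,"y": 0,"z": 0,"yaw": 0,"claw": 0}]}}

```text
clock: 6.0
eef_pos: [0.5566, 0.0201, 0.2453]
orientation: [-0.002, 0.641, 0.768, -0.004]
force: [-0.1, -0.1, -3.6]
width: 0.131
```

```bash
python3 -c "
from h import *
st()"
```

```text
t6.00 pos [0.5566 0.0201 0.2453] case -0.0032 -0.0519 yaw 0.1793 q [-0.002  0.641  0.768 -0.004] F [-0.11 -0.06 -3.64] M [-0.04 -0.13  0.03] w 0.131
```

Measured weight is about 3.6 N, so this one looks like titanium (the crop shows the middle slot empty and the blank held upright). I'll put it back before lifting the other: lower it above the fins, then align.

{"method": "carry_out", "body": {"commands": [{"x": 0.002,"y": -0.001,"z": -0.02,"yaw": 0,"claw": 0},{"x": 0.0015,"y": -0.0005,"z": -0.02,"yaw": 0,"claw": 0},{"x": 0.001,"y": 0,"z": -0.01,"yaw": 0,"claw": 0},{"x": 0,"y": 0,"z": 0,"yaw": 0,"claw": 0}]}}

```text
clock: 6.33
eef_pos: [0.5613, 0.0186, 0.1936]
orientation: [-0.001, 0.641, 0.768, -0.004]
force: [-0.6, -0.7, -4.5]
width: 0.133
```

```bash
python3 -c "
from h import *
st()"
```

```text
t6.33 pos [0.5613 0.0186 0.1936] case 0.0012 -0.0542 yaw 0.1793 q [-0.001  0.641  0.768 -0.004] F [-0.6  -0.68 -4.52] M [-0.03 -0.06  0.  ] w 0.133
```

Aligned. Lower in stages.

{"method": "carry_out", "body": {"commands": [{"x": 0,"y": 0,"z": -0.012,"yaw": 0,"claw": 0},{"x": 0,"y": 0,"z": -0.012,"yaw": 0,"claw": 0},{"x": 0,"y": 0,"z": -0.01,"yaw": 0,"claw": 0},{"x": 0,"y": 0,"z": 0,"yaw": 0,"claw": 0}]}}

```text
clock: 6.67
eef_pos: [0.5621, 0.0186, 0.1602]
orientation: [-0.0, 0.641, 0.768, -0.003]
force: [-0.7, -0.1, -4.3]
width: 0.132
```

```bash
python3 -c "
from h import *
st()"
```

```text
t6.67 pos [0.5621 0.0186 0.1602] case 0.002 -0.0544 yaw 0.1794 q [-0.     0.641  0.768 -0.003] F [-0.68 -0.14 -4.34] M [-0.04 -0.02 -0.09] w 0.132
```

{"method": "carry_out", "body": {"commands": [{"x": -0.0005,"y": 0,"z": -0.012,"yaw": 0,"claw": 0},{"x": -0.0003,"y": 0,"z": -0.012,"yaw": 0,"claw": 0},{"x": 0,"y": 0,"z": -0.012,"yaw": 0,"claw": 0},{"x": 0,"y": 0,"z": -0.01,"yaw": 0,"claw": 0},{"x": 0,"y": 0,"z": 0,"yaw": 0,"claw": 0}]}}

```text
clock: 7.08
eef_pos: [0.5624, 0.0183, 0.1166]
orientation: [0.001, 0.641, 0.768, -0.002]
force: [-0.4, -0.1, -4.3]
width: 0.132
```

```bash
python3 -c "
from h import *
st()"
```

```text
t7.08 pos [0.5624 0.0183 0.1166] case 0.0023 -0.0547 yaw 0.1798 q [ 0.001  0.641  0.768 -0.002] F [-0.45 -0.11 -4.28] M [-0.05 -0.03  0.03] w 0.132
```

{"method": "carry_out", "body": {"commands": [{"x": -0.0003,"y": 0,"z": -0.007,"yaw": 0,"claw": 0},{"x": -0.0003,"y": 0,"z": -0.004,"yaw": 0,"claw": 0},{"x": 0,"y": 0,"z": -0.001,"yaw": 0,"claw": 0},{"x": 0,"y": 0,"z": 0,"yaw": 0,"claw": 0}]}}

```text
clock: 7.42
eef_pos: [0.5628, 0.0182, 0.1056]
orientation: [0.002, 0.641, 0.768, -0.002]
force: [-1.9, -0.5, -5.5]
width: 0.134
```

```bash
python3 -c "
from h import *
st()"
```

```text
t7.42 pos [0.5628 0.0182 0.1056] case 0.0026 -0.0549 yaw 0.1798 q [ 0.002  0.641  0.768 -0.002] F [-1.91 -0.47 -5.48] M [-0.11  0.2  -0.03] w 0.134
```

{"method": "carry_out", "body": {"commands": [{"x": -0.0015,"y": -0.0003,"z": -0.002,"yaw": 0,"claw": 0},{"x": -0.0005,"y": 0,"z": -0.002,"yaw": 0,"claw": 0},{"x": 0,"y": 0,"z": -0.001,"yaw": 0,"claw": 0},{"x": 0,"y": 0,"z": 0,"yaw": 0,"claw": 0}]}}

```text
clock: 7.75
eef_pos: [0.5619, 0.0179, 0.1024]
orientation: [0.004, 0.641, 0.768, -0.0]
force: [-0.3, -0.2, -4.8]
width: 0.136
```

```bash
python3 -c "
from h import *
st()"
```

```text
t7.75 pos [0.5619 0.0179 0.1024] case 0.0016 -0.055 yaw 0.1798 q [ 0.004  0.641  0.768 -0.   ] F [-0.31 -0.2  -4.8 ] M [-0.07 -0.04 -0.01] w 0.136
```

{"method": "carry_out", "body": {"commands": [{"x": 0,"y": 0,"z": -0.002,"yaw": 0,"claw": 0},{"x": 0,"y": 0,"z": -0.001,"yaw": 0,"claw": 0},{"x": 0,"y": 0,"z": -0.001,"yaw": 0,"claw": 0}]}}

```text
clock: 8.0
eef_pos: [0.5627, 0.0179, 0.102]
orientation: [0.006, 0.641, 0.768, 0.0]
force: [-5.0, 0.7, 6.4]
width: 0.134
```

```bash
python3 -c "
from h import *
st()"
```

```text
t8.00 pos [0.5627 0.0179 0.102 ] case 0.0025 -0.0551 yaw 0.1803 q [0.006 0.641 0.768 0.   ] F [-4.98  0.73  6.45] M [ 0.02  0.96 -0.04] w 0.134
```

The Fz sign flipped at the same height as the grasp, so the blank is seated. Release and rise.

{"method": "carry_out", "body": {"commands": [{"x": -0.0005,"y": 0,"z": 0.0005,"yaw": 0,"claw": 0.2},{"x": 0,"y": 0,"z": 0,"yaw": 0,"claw": 0.35},{"x": 0,"y": 0,"z": 0,"yaw": 0,"claw": 0.45},{"x": 0,"y": 0,"z": 0,"yaw": 0,"claw": 0.45},{"x": 0,"y": 0,"z": 0.02,"yaw": 0,"claw": 0.45},{"x": 0,"y": 0,"z": 0.035,"yaw": 0,"claw": 0.45},{"x": 0,"y": 0,"z": 0.035,"yaw": 0,"claw": 0.45},{"x": 0.02,"y": 0.004,"z": 0.02,"yaw": 0,"claw": 0.45},{"x": 0.025,"y": 0.004,"z": 0,"yaw": 0,"claw": 0.45},{"x": 0.02,"y": 0.003,"z": 0,"yaw": 0,"claw": 0.45},{"x": 0,"y": 0,"z": 0,"yaw": 0,"claw": 0.45}]}}

```text
clock: 8.92
eef_pos: [0.6295, 0.0291, 0.2199]
orientation: [0.008, 0.641, 0.767, 0.002]
force: [-0.8, 0.1, -0.9]
width: 0.448
```

```bash
python3 -c "
from h import *
st()
c=shot('side','pics/side3.png');cv2.imwrite('pics/crop3.png',cv2.resize(c['frame'][130:300,230:420,::-1],(570,510)))
"
```

```text
t8.92 pos [0.6295 0.0291 0.2199] case 0.0702 -0.0561 yaw 0.1791 q [0.008 0.641 0.767 0.002] F [-0.76  0.08 -0.9 ] M [-0.01 -0.09  0.04] w 0.448
```

View pics/crop3.png

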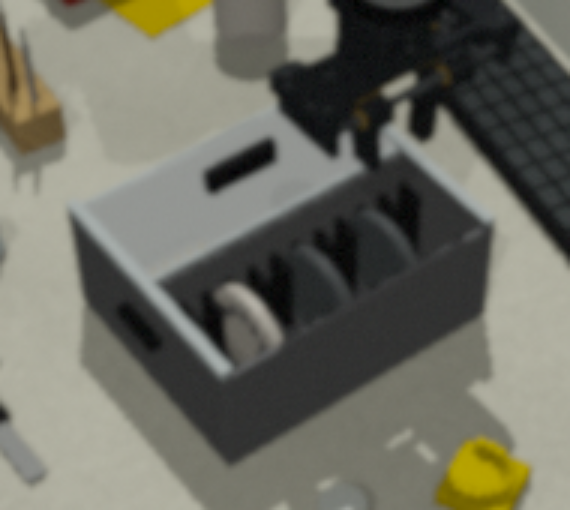

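The crop shows all three blanks standing upright in their slots, with the cover fully open and the bar at (240,165). Now the second blank.

{"method": "carry_out", "body": {"commands": [{"x": 0,"y": 0,"z": -0.035,"yaw": 0,"claw": 0.45},{"x": 0,"y": 0,"z": -0.035,"yaw": 0,"claw": 0.45},{"x": 0,"y": 0,"z": -0.025,"yaw": 0,"claw": 0.45},{"x": 0,"y": 0,"z": -0.012,"yaw": 0,"claw": 0.45},{"x": 0,"y": 0,"z": -0.004,"yaw": 0,"claw": 0.45},{"x": 0,"y": 0,"z": 0,"yaw": 0,"claw": 0.45}]}}

```text
clock: 9.47
eef_pos: [0.624, 0.0286, 0.1039]
orientation: [0.007, 0.641, 0.768, 0.001]
force: [0.2, -0.2, 0.4]
width: 0.451
```

```bash
python3 -c "
from h import *
st()"
```

```text
t9.47 pos [0.624  0.0286 0.1039] case 0.0647 -0.0555 yaw 0.1793 q [0.007 0.641 0.768 0.001] F [ 0.15 -0.23  0.45] M [-0.   -0.12 -0.  ] w 0.451
```

{"method": "carry_out", "body": {"commands": [{"x": 0.003,"y": 0.0006,"z": -0.003,"yaw": 0,"claw": 0.45},{"x": 0.0025,"y": 0.0004,"z": -0.001,"yaw": 0,"claw": 0.35},{"x": 0,"y": 0,"z": 0,"yaw": 0,"claw": 0.3},{"x": 0,"y": 0,"z": 0,"yaw": 0,"claw": 0.2},{"x": 0,"y": 0,"z": 0,"yaw": 0,"claw": 0.1},{"x": 0,"y": 0,"z": 0,"yaw": 0,"claw": 0},{"x": 0,"y": 0,"z": 0,"yaw": 0,"claw": 0},{"x": 0,"y": 0,"z": 0,"yaw": 0,"claw": 0}]}}

```text
clock: 10.13
eef_pos: [0.63, 0.0293, 0.1037]
orientation: [0.009, 0.641, 0.768, 0.002]
force: [-1.7, 0.1, -1.3]
width: 0.139
```

```bash
python3 -c "
from h import *
st()"
```

```text
t10.13 pos [0.63   0.0293 0.1037] case 0.0707 -0.056 yaw 0.1795 q [0.009 0.641 0.768 0.002] F [-1.7   0.12 -1.27] M [-0.12  0.09 -0.  ] w 0.139
```

{"method": "carry_out", "body": {"commands": [{"x": -0.0003,"y": 0,"z": 0.01,"yaw": 0,"claw": 0},{"x": 0,"y": 0,"z": 0.015,"yaw": 0,"claw": 0},{"x": 0,"y": 0,"z": 0.025,"yaw": 0,"claw": 0},{"x": 0,"y": 0,"z": 0.03,"yaw": 0,"claw": 0},{"x": 0,"y": 0,"z": 0.03,"yaw": 0,"claw": 0},{"x": 0,"y": 0,"z": 0.025,"yaw": 0,"claw": 0},{"x": 0,"y": 0,"z": 0.015,"yaw": 0,"claw": 0},{"x": 0,"y": 0,"z": 0,"yaw": 0,"claw": 0},{"x": 0,"y": 0,"z": 0,"yaw": 0,"claw": 0},{"x": 0,"y": 0,"z": 0,"yaw": 0,"claw": 0},{"x": 0,"y": 0,"z": 0,"yaw": 0,"claw": 0},{"x": 0,"y": 0,"z": 0,"yaw": 0,"claw": 0}]}}

```text
clock: 11.13
eef_pos: [0.6247, 0.0308, 0.2525]
orientation: [0.001, 0.641, 0.768, -0.002]
force: [0.7, -0.4, -6.8]
width: 0.134
```

```bash
python3 -c "
from h import *
st()
for i in range(3): camera('top');s=sense();print(s['force'].round(2))
j=np.load('pics/top0.npz');print(proj(j,[.46,-.32,0]))"
```

```text
t11.13 pos [0.6247 0.0308 0.2525] case 0.0658 -0.0536 yaw 0.1795 q [ 0.001  0.641  0.768 -0.002] F [ 0.73 -0.41 -6.83] M [-0.04 -0.14 -0.01] w 0.134
[-0.47 -0.63 -7.09]
[ 0.45  0.28 -7.05]
[ 0.76  0.72 -7.53]
(np.float64(431.4159846244102), np.float64(270.905694438349))
```

The second blank reads about 7.1 N against about 4 N, so it is the heavier. It stays in the gripper and goes to the tray centre, about (0.462, -0.320).

{"method": "carry_out", "body": {"commands": [{"x": 0,"y": 0,"z": 0.02,"yaw": 0,"claw": 0},{"x": -0.005,"y": -0.01,"z": 0.02,"yaw": 0,"claw": 0},{"x": -0.0085,"y": -0.018,"z": 0.005,"yaw": 0,"claw": 0},{"x": -0.012,"y": -0.026,"z": 0,"yaw": 0,"claw": 0},{"x": -0.012,"y": -0.026,"z": 0,"yaw": 0,"claw": 0},{"x": -0.012,"y": -0.026,"z": 0,"yaw": 0,"claw": 0},{"x": -0.012,"y": -0.026,"z": 0,"yaw": 0,"claw": 0},{"x": -0.012,"y": -0.026,"z": 0,"yaw": 0,"claw": 0},{"x": -0.012,"y": -0.026,"z": 0,"yaw": 0,"claw": 0},{"x": -0.012,"y": -0.026,"z": 0,"yaw": 0,"claw": 0},{"x": -0.012,"y": -0.026,"z": 0,"yaw": 0,"claw": 0},{"x": -0.01,"y": -0.02,"z": 0,"yaw": 0,"claw": 0}]}}

```text
clock: 12.28
eef_pos: [0.4993, -0.2308, 0.2964]
orientation: [-0.001, 0.638, 0.77, -0.002]
force: [0.6, -0.5, -7.0]
width: 0.133
```

```bash
python3 -c "
from h import *
st()"
```

```text
t12.28 pos [ 0.4993 -0.2308  0.2964] case -0.1044 -0.2885 yaw 0.1878 q [-0.001  0.638  0.77  -0.002] F [ 0.57 -0.45 -7.04] M [-0.04 -0.12 -0.02] w 0.133
```

{"method": "carry_out", "body": {"commands": [{"x": -0.011,"y": -0.024,"z": 0,"yaw": 0,"claw": 0},{"x": -0.011,"y": -0.024,"z": 0,"yaw": 0,"claw": 0},{"x": -0.008,"y": -0.02,"z": 0,"yaw": 0,"claw": 0},{"x": -0.004,"y": -0.01,"z": 0,"yaw": 0,"claw": 0},{"x": -0.002,"y": -0.004,"z": 0,"yaw": 0,"claw": 0},{"x": 0,"y": 0,"z": 0,"yaw": 0,"claw": 0},{"x": 0,"y": 0,"z": 0,"yaw": 0,"claw": 0}]}}

```text
clock: 12.87
eef_pos: [0.459, -0.3195, 0.2954]
orientation: [-0.001, 0.64, 0.769, -0.002]
force: [-0.3, -0.1, -7.6]
width: 0.131
```

```bash
python3 -c "
from h import *
st()
A=[cv2.resize(shot(n,f'pics/{n}4.png')['frame'][:,:,::-1],(400,300)) for n in('top','side')]
cv2.imwrite('pics/both4.png',cv2.resize(np.load('pics/side4.npz')['frame'][100:460,200:560,::-1],(590,590)))
c=np.load('pics/top4.npz')['frame'][:,:,::-1];cv2.imwrite('pics/top4c.png',c)"
```

```text
t12.87 pos [ 0.459  -0.3195  0.2954] case -0.1599 -0.3685 yaw 0.1824 q [-0.001  0.64   0.769 -0.002] F [-0.26 -0.05 -7.63] M [ 0.02 -0.14  0.02] w 0.131
```

View pics/both4.png

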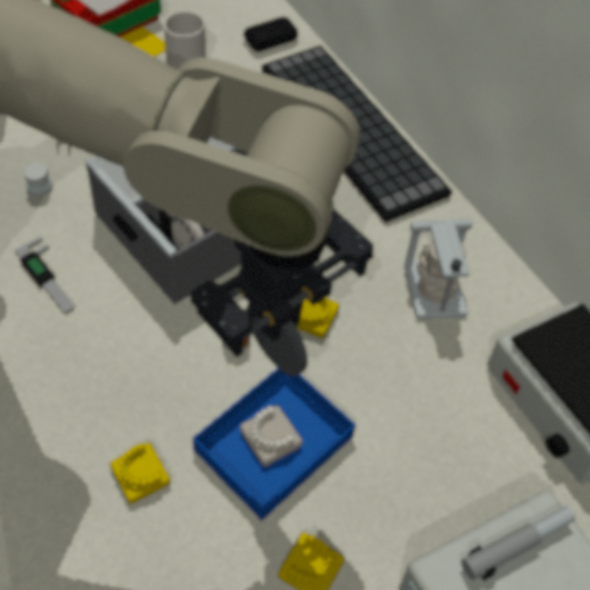

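View pics/top4c.png

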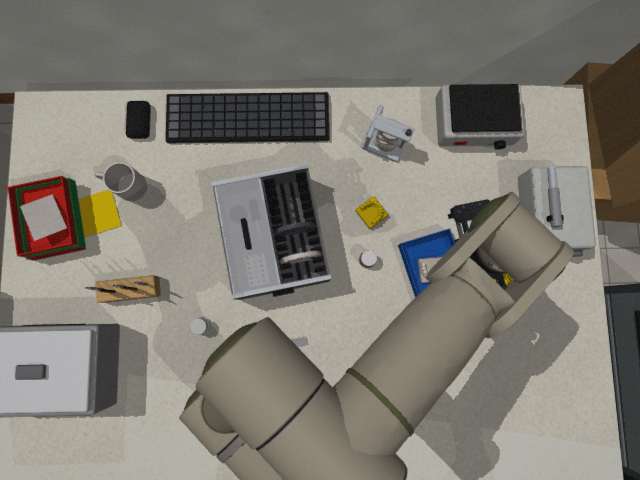

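Top view: the cover is fully open with the bar at (246,234). The lighter blank stands in the middle slot (293,228), the white one is in its slot (300,257), and the far slot is empty. Side view: the heavy blank is held above the tray. One last numeric check of the tray centre, bar and hold.

```bash
python3 - <<'E'
from h import *
c=np.load('pics/side4.npz')
m=cv2.inRange(cv2.cvtColor(c['frame'],cv2.COLOR_RGB2HSV),(100,120,40),(130,255,255));n,l,s,ce=cv2.connectedComponentsWithStats(m)
i=1+np.argmax(s[1:,4]);print('tray',onz(c,*cv2.minAreaRect(cv2.findNonZero((l==i).astype(np.uint8)))[0],.02))
p=onz(np.load('pics/top4.npz'),246,234,.142)[:2]-o;print('bar case',p@ex,p@ey)
print('expected blank px',proj(c,[.459,-.3195,.25]),'crop',[(a-b)*590/360 for a,b in zip(proj(c,[.459,-.3195,.204]),(200,100))])
st()
E
```

```text
tray [ 0.46078097 -0.32152314  0.02      ]
bar case -0.0019476943867716024 0.0546755174028608
expected blank px (np.float64(369.9609700764422), np.float64(306.44138242992346)) crop [np.float64(276.88271637904757), np.float64(360.36549054107974)]
t12.97 pos [ 0.4592 -0.3191  0.2955] case -0.1597 -0.3682 yaw 0.1834 q [-0.001  0.639  0.769 -0.002] F [-0.34  0.24 -8.06] M [-0.05 -0.13  0.04] w 0.131
```

Everything agrees: bar at +54.7 mm (fully open is +55), tray centre within 3 mm of the TCP, and the blank held with its bottom at about 0.20 m.

```bash
python3 -c "
from h import *
print(sign_off())"
```

```text
the job is handed in; nothing more can be done
None
```

The job is done and handed in at about 13 s on the robot's clock. The heavier blank is held above the blue tray, and the lighter one is back in its slot.

- **Cover:** I pushed it open by its bar to the end stop. The last picture puts the bar at +54.7 mm along the case's y; fully open is +55 mm.
- **Weighing:** The blank from the middle slot read about 3.6 to 4.5 N, which fits titanium. The one from the far slot (rack x = +69) read about 7.0 to 8.0 N, which fits cobalt-chrome. The readings are noisy, but the two ranges do not overlap.
- **Lighter blank:** I released it only after feeling contact at its original height. It brushed a fin once (about 2 N), and the sideways force was about 5 N when it touched bottom. The pictures show it upright in the middle slot.
- **Heavier blank:** It is gripped with its bottom edge at about 0.20 m, roughly 16 cm above the tray rim. The gripper is within about 3 mm of the tray's measured centre.
- **Other things:** The white blank is in its slot and nothing else looks moved. The arm hid part of the tray in the last top view, but the side view shows the plaster model in place.

No check failed or disagreed.

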